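# Key boxes: build the column, hold the last one above it

### The arm

A 6-joint arm with a two-finger parallel gripper is mounted at the origin on the work surface. World frame = base frame: x ahead of the robot, y to its left, z up, the work surface at z = 0. Lengths are in m, angles in rad, forces in N, time in s.
With the tool pointing down it reaches from about 0.35 to 0.875 m from the base axis. Payload 4.2 kg.
Tool frame: the origin (TCP) lies at the very end of the fingers, on their centre line; the grasp point (between the pads) lies 19 mm behind it; z points along the fingers, y is the line along which they close (so a half turn about z gives the same grasp; the last joint's range is limited). The gripper opens to 85 mm and grips with 20 to 120 N. Pads are 22 mm wide; open, the fingers measure 114 mm over their backs; the gripper's body (76 mm by 85 mm) begins 54 mm behind the grasp point. The pads swing forward as they close: fully open they stand 13 mm farther back than shut.
Start: joints at [1.501, 0.385, 0.008, 0, -1.194, -0.259], TCP at [0.202, 0.592, 0.231] pointing down, gripper open.
Joint ranges: [-3.14, 3.14], [-1.21, 2.06], [-1.07, 1.41], [-3.16, 2.05], [-2.99, -0.16], [-3.1, 3.1]. Speed limits (rad/s): [2.79, 2.79, 3.14, 3.14, 3.14, 3.14].

### API

Orientations are given as a unit quaternion [x, y, z, w].
In Python, from workcell import * gives the robot as it stands. The module is installed in compiled form; this text tells all that it offers.
- The arm moves only by the tool arm_command, never from a script. Its argument "steps" is text: rows parted by semicolons, each of 5 numbers parted by spaces: the finger opening in m, from 0 to 0.0854, then the shift along the world's x, y, z in m, then the turn about the world's z in rad. In form: claw tx ty tz spin; .... A call has 1 to 5 rows; each row is the pose to reach, as a shift and turn from the pose commanded when the call began; what a row does not reach only later rows make up. A row lasts 1/12 s, in which the tool goes at most 41.7 mm and 7.16 degrees, less where a joint would pass 70% of its speed; a pose out of reach is approached as far as the arm can. A call with a gripper value outside its range is refused whole. The fingers move at their own pace and stop on an object; "force" is the grip in N (left out, the last holds). Time passes only in rows, so rows that repeat a pose let the fingers close. It gives the time, the measured TCP pose, the force, the opening and the grip force at its end, in the units of the state.
- sense(): the state, without advancing time (a new reading comes with each control period).
- get_image(name): name is "side" or "top"; returns (picture, depth): 420x560x3 uint8, red, green, blue; 420x560 float32, m along the optical axis (not along the pixel's ray), 0 where there is no reading.
- get_calibration(name): a dict with "vfov" (degrees; the focal length in pixels is half the picture's height over the tangent of half this angle, whatever the lens; pixels are square), "cx", "cy" (the principal point, pixels), "cam_to_world" (4x4, takes a point from camera to world coordinates). Camera axes: x right, y up, looking along -z (the intrinsics and any distortion apply to the point x, -y, -z); pixel columns grow to the right and rows downward; lengths in m; the calibration is good to about 2 mm. A picture is of the moment at which its call begins. get_calibration takes no time and is no camera call.
- sign_off(): hands the job in; it is judged then, once.
The state is a dict: "clock": time; "qpos": joint angles; "dq": joint speeds; "effort": joint torques, N m; "ee_pos": TCP position; "ee_rot": TCP orientation; "wrist_force": force on the tool from outside, world axes, zero at the start; "wrist_torque": the same for the moment, N m; "gripper_width": finger opening in m; "grasp_force": force on a finger pad.
Only numpy, scipy, OpenCV 4.12 (cv2) and the standard library are available. Lean on these libraries where they do the work, as an engineer would, in place of code of your own. Each camera call takes 0.05 s, during which the arm holds its last target. There are 200 camera calls.

### The job

Bring the middle-sized key box across the upright divider, set it squarely and centred on the lid of the big box and let go of it. Then bring the small box across and finish still holding it in the gripper, motionless, level, centred and square about 15 mm above the middle box, never touching the column, so that I can slip the key list in between. Do not bump the divider, and leave the big box and everything else on the shelf where they are.

Things in the scene. Friction and masses are not known exactly. Their poses are not given: they have to be found in the camera images.
- big_box: the largest of three closed brushed-nickel latch boxes, loose, standing alone on the right (-y) of the divider; stays where it is. 112 mm long (x) x 76 mm wide (y) x 42 mm tall (z), flat lid, plain sides; a small latch in the middle of the -x end sticks out 3 mm more. The origin is the centre of the underside, z up. About 0.9 kg.
- middle_box: the middle-sized nickel latch box, loose, on the left (+y) of the divider. 96 mm long (x) x 58 mm wide (y) x 40 mm tall (z), flat lid, plain sides; a small latch in the middle of the -x end sticks out 3 mm more. The origin is the centre of the underside, z up. 0.25 to 0.5 kg. It and the small box may lie in either of two places.
- small_box: the smallest nickel latch box, loose, on the left (+y) of the divider. 76 mm long (x) x 44 mm wide (y) x 36 mm tall (z), flat lid, plain sides; a small latch in the middle of the -x end sticks out 3 mm more. The origin is the centre of the underside, z up. 0.14 to 0.28 kg.
- divider: fixed upright divider board, 300 mm long (x), 12 mm thick (y), 120 mm tall, with two flat feet 40 mm wide and 5 mm high; stands between the two sides of the shelf. The origin is the centre of its underside, x along the board.
- flask: turquoise glass perfume flask, round, 42 mm diameter, 90 mm tall with its metal cap, standing close beside the divider on its right (-y) side; bystander. The origin is the centre of the underside, z up.
- visor_clip: black plastic sun visor clip, 60 x 22 x 20 mm, lying at the right (-y) edge of the work; bystander. The origin is the centre of the underside, z up.
- extender_a: steel tire valve extender, 17 mm diameter, 46 mm tall, standing behind (+x of) the boxes on the left; bystander. The origin is the centre of the underside, z up.
- extender_b: second, identical steel tire valve extender, standing behind (+x of) the boxes on the left; bystander. The origin is the centre of the underside, z up.
- cedar: round cedar block freshener, 60 mm diameter, 22 mm thick, lying behind (+x of) the big box; bystander. The origin is the centre of the underside, z up.
- wax_jar: closed wax jar, 68 mm diameter, 55 mm tall, between the robot and the big box; bystander. The origin is the centre of the underside, z up.

How it is judged:
By the outcome, as a careful person would: the job done as asked, in the order asked, and still so for the second after the job is handed in, while the arm keeps its last pose, push and grip.
It also fails if it takes over 72 s, if anything falls off the work surface, if the arm or the gripper's body presses on something with over 40 N, if the wrist force passes 120 N, or if a joint passes its speed limit or range.

## Working session

There is one attempt and no reset: what is moved stays moved. The work goes in short steps, Python scripts to look and compute and a tool call to move; the robot and the scene stay as the last step left them, time stands still between calls to the robot, and variables do not carry over. Pictures are saved under pics/ and viewed, at most 10 in all, crops included, and the job is handed in when it is done.

Besides the shell and the picture viewer there is one more tool, called after "Request:" as name(argument=value, ...) on one line, values as JSON. arm_command: Moves the arm, as the interface text tells. Its arguments: {"type":"object","properties":{"steps":{"type":"string"},"force":{"type":"number"}},"required":["steps"]}

```bash
mkdir -p pics; cat > h.py <<'E'
from workcell import *
import numpy as np, cv2
def snap(n,f=None):
    im,d=get_image(n)
    if f: cv2.imwrite('pics/'+f,im[:,:,::-1])
    return im,d
def K(n):
    c=get_calibration(n); f=210/np.tan(np.radians(c['vfov'])/2); return c,f
def world(n,uv,depth=None,z=None):
    c,f=K(n); T=np.array(c['cam_to_world']); uv=np.asarray(uv,float).reshape(-1,2)
    r=np.c_[(uv[:,0]-c['cx'])/f,-(uv[:,1]-c['cy'])/f,-np.ones(len(uv))]
    w=r@T[:3,:3].T; o=T[:3,3]
    s=np.asarray(depth).reshape(-1,1) if depth is not None else ((z-o[2])/w[:,2])[:,None]
    return o+s*w
E
python3 - <<'E'
from h import *
a,d=snap('top','t1.png');b,e=snap('side','s1.png')
np.savez('a.npz',a=a,d=d,b=b,e=e)
for n in('top','side'):print(get_calibration(n))
print(sense())
E
```

```text
{'vfov': 54.537068539519645, 'cx': 276.9373060580593, 'cy': 206.9486867168652, 'cam_to_world': array([[ 0.02848727,  0.99483885, -0.09738653,  0.43578763],
       [-0.99919843,  0.03108167,  0.02522746, -0.04093444],
       [ 0.02812419,  0.09658981,  0.99492685,  0.95858785],
       [ 0.        ,  0.        ,  0.        ,  1.        ]])}
{'vfov': 57.97871778598418, 'cx': 285.65736635860947, 'cy': 205.6343156337577, 'cam_to_world': array([[-9.98862436e-01,  3.19886615e-02, -3.53632626e-02,
         4.72623291e-01],
       [-4.76788778e-02, -6.81622996e-01,  7.30148489e-01,
         7.67212111e-01],
       [-7.47940220e-04,  7.31003978e-01,  6.82372790e-01,
         7.87160861e-01],
       [ 0.00000000e+00,  0.00000000e+00,  0.00000000e+00,
         1.00000000e+00]])}
{'clock': 0.1, 'qpos': array([ 1.50059713e+00,  3.85478641e-01,  6.74660321e-03, -4.20630128e-04,
       -1.19399859e+00, -2.58630554e-01]), 'dq': array([-0.0014256 , -0.00286842,  0.00378447,  0.00131498,  0.00034887,
        0.00100224]), 'effort': array([ 1.01828916e-04, -3.93317556e+01,  1.88929385e+01,  4.19794053e+00,
       -2.58849803e-03,  4.26570566e-06]), 'ee_pos': array([0.20163556, 0.59102468, 0.2303275 ]), 'ee_rot': array([ 9.86501114e-01, -1.63751573e-01, -1.03633135e-04,  9.81250972e-04]), 'wrist_force': array([ 0.04144584,  0.4272923 , -0.22255181]), 'wrist_torque': array([ 0.01093501,  0.04178322, -0.01161739]), 'grasp_force': 0.0, 'gripper_width': 0.08543705434182076}
```

View pics/t1.png

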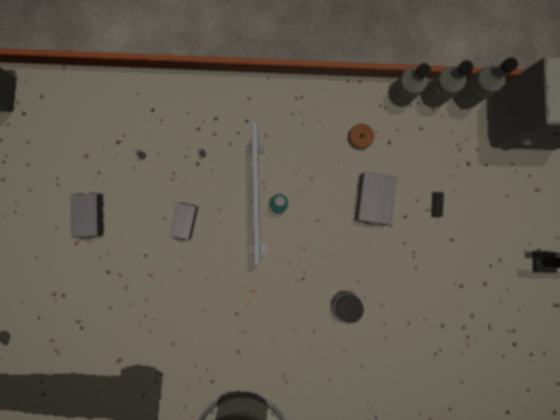

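View pics/s1.png

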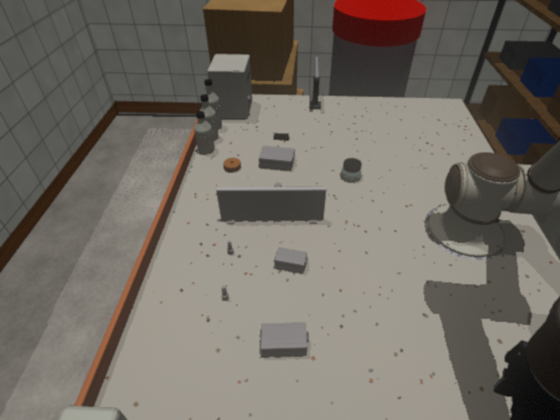

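Top view: middle box at (86,215), small box at (183,222), divider along column 256, flask (279,204), big box (377,198). The side view agrees. Next I measure lids from depth.

```bash
cat >> h.py <<'E'
def pts(n,d):
    v,u=np.mgrid[:420,:560]; p=world(n,np.c_[u.ravel(),v.ravel()],d.ravel()).reshape(420,560,3); p[d<=0]=np.nan; return p
def lid(n,im,d,uv,h,r=40,ztop=None):
    """lid rectangle near uv: mask by depth height, contour cast on lid plane"""
    p=pts(n,d); z=p[:,:,2]; ztop=ztop or h
    m=((z>ztop-.012)&(z<ztop+.015)).astype(np.uint8)
    w=np.zeros_like(m); w[max(0,uv[1]-r):uv[1]+r,max(0,uv[0]-r):uv[0]+r]=1; m*=w
    k,l,s,c=cv2.connectedComponentsWithStats(m); i=1+np.argmax(s[1:,4]); m=(l==i).astype(np.uint8)
    cs,_=cv2.findContours(cv2.resize(m,None,fx=4,fy=4,interpolation=cv2.INTER_LINEAR),cv2.RETR_EXTERNAL,cv2.CHAIN_APPROX_NONE)
    c=max(cs,key=cv2.contourArea).reshape(-1,2)/4-.375
    q=world(n,c,z=ztop)[:,:2].astype(np.float32)
    (x,y),(a,b),t=cv2.minAreaRect(q*1000)
    if a<b:a,b,t=b,a,t-90
    t=(t+90)%180-90
    return dict(xy=(round(x,1),round(y,1)),size=(round(a,1),round(b,1)),yaw=round(float(t),2),z=round(float(np.nanmedian(z[m>0]))*1000,1))
E
python3 - <<'E'
from h import *
D=np.load('a.npz');a,d,b,e=[D[k] for k in 'adbe']
for nm,ut,us,h in(('mid',(86,215),(284,340),.04),('small',(183,222),(291,260),.036),('big',(377,198),(277,158),.042)):
    print(nm,lid('top',a,d,ut,h),lid('side',b,e,us,h))
P=pts('top',d)
for nm,u in(('floor',(220,300)),('floorL',(60,300)),('floorR',(420,260))):print(nm,P[u[1],u[0]].round(3))
for n,p,w in(('top',P,(slice(90,290),slice(225,300))),('side',pts('side',e),(slice(170,240),slice(200,340)))):
    q=p[w].reshape(-1,3);q=q[q[:,2]>.105];print(n,'div',np.percentile(q,[1,50,99],axis=0).round(3).tolist(),np.polyfit(q[:,0],q[:,1],1))
for nm,u in(('flask',(279,204)),('wax',(349,306)),('cedar',(361,136)),('clip',(437,205)),('extL',(141,154)),('extR',(202,153))):
    q=P[u[1]-4:u[1]+5,u[0]-4:u[0]+5].reshape(-1,3);print(nm,np.nanmedian(q,axis=0).round(3),np.nanmax(q[:,2]).round(3))
E
```

```text
mid {'xy': (494.2, 365.7), 'size': (104.3, 63.5), 'yaw': 4.41, 'z': 40.4} {'xy': (495.5, 370.9), 'size': (103.7, 65.5), 'yaw': 4.62, 'z': 39.9}
small {'xy': (488.3, 148.0), 'size': (85.1, 48.0), 'yaw': -10.19, 'z': 36.4} {'xy': (488.9, 153.6), 'size': (84.6, 55.2), 'yaw': -10.14, 'z': 35.6}
big {'xy': (551.8, -289.3), 'size': (119.7, 80.5), 'yaw': -6.66, 'z': 42.6} {'xy': (552.8, -281.8), 'size': (121.1, 98.4), 'yaw': -7.3, 'z': 41.5}
floor [0.31 0.06 0.  ]
floorL [ 0.301  0.424 -0.001]
floorR [ 0.414 -0.407 -0.002]
top div [[0.404, -0.028, 0.117], [0.549, -0.015, 0.121], [0.696, -0.003, 0.124]] [ 0.05366515 -0.04492081]
side div [[0.406, -0.025, 0.105], [0.556, -0.013, 0.117], [0.698, -0.003, 0.122]] [ 0.05224196 -0.04198516]
flask [ 0.528 -0.067  0.089] 0.094
wax [ 0.312 -0.228  0.056] 0.06
cedar [ 0.702 -0.258  0.023] 0.028
clip [ 0.544 -0.439  0.02 ] 0.024
extL [0.641 0.255 0.016] 0.049
extR [0.649 0.113 0.016] 0.048
```

```bash
cat >> h.py <<'E'
def top_lid(n,d,uv,ztop,r=40,band=.006,L=None):
    """lid points by depth, latch opened away; robust edges in the box frame"""
    z=pts(n,d)[:,:,2]; m=(abs(z-ztop)<band).astype(np.uint8)
    w=np.zeros_like(m); w[max(0,uv[1]-r):uv[1]+r,max(0,uv[0]-r):uv[0]+r]=1; m*=w
    m=cv2.morphologyEx(m,cv2.MORPH_CLOSE,np.ones((3,3)));m=cv2.morphologyEx(m,cv2.MORPH_OPEN,np.ones((9,9)))
    k,l,s,c=cv2.connectedComponentsWithStats(m); m=(l==1+np.argmax(s[1:,4])).astype(np.uint8)
    v,u=np.nonzero(m); q=world(n,np.c_[u,v],z=ztop)[:,:2]*1000
    (x,y),(a,b),t=cv2.minAreaRect(q.astype(np.float32))
    t=t-90 if a<b else t; t=(t+90)%180-90
    return dict(mean=q.mean(0).round(1).tolist(),rect=(round(x,1),round(y,1)),size=(round(max(a,b),1),round(min(a,b),1)),yaw=round(float(t),2),z=round(float(np.nanmedian(z[m>0]))*1000,1))
E
python3 - <<'E'
from h import *
D=np.load('a.npz');a,d,b,e=[D[k] for k in 'adbe']
for nm,ut,us,h in(('mid',(86,215),(284,340),.04),('small',(183,222),(291,260),.036),('big',(377,198),(277,158),.042)):
    print(nm,top_lid('top',d,ut,h),top_lid('side',e,us,h))
E
```

```text
mid {'mean': [495.1, 367.3], 'rect': (494.5, 366.9), 'size': (99.8, 59.5), 'yaw': 4.4, 'z': 40.5} {'mean': [497.2, 370.2], 'rect': (496.6, 369.5), 'size': (96.0, 60.7), 'yaw': 4.62, 'z': 40.0}
small {'mean': [488.2, 148.8], 'rect': (487.1, 148.7), 'size': (80.8, 45.1), 'yaw': -9.9, 'z': 36.6} {'mean': [488.2, 151.3], 'rect': (487.6, 151.4), 'size': (74.6, 48.8), 'yaw': 2.7, 'z': 35.8}
big {'mean': [553.4, -290.4], 'rect': (553.4, -290.2), 'size': (114.1, 77.3), 'yaw': -6.28, 'z': 42.7} {'mean': [554.6, -287.0], 'rect': (555.0, -288.2), 'size': (109.6, 83.2), 'yaw': -4.15, 'z': 41.8}
```

Request:
arm_command(steps="0.085 0.029 -0.022 0 0.08; 0.085 0.059 -0.044 0 0.16; 0.085 0.088 -0.067 0 0.24; 0.085 0.118 -0.089 0 0.32; 0.085 0.147 -0.111 0 0.407", force=45)

```text
clock: 0.52
ee_pos: [0.3497, 0.4791, 0.2309]
ee_rot: [0.999, 0.041, -0.0, 0.0]
wrist_force: [-0.0, 0.5, -0.3]
gripper_width: 0.0847
grasp_force: 0.0
```

Request:
arm_command(steps="0.085 0.029 -0.022 0 0; 0.085 0.059 -0.044 -0.02 0; 0.085 0.088 -0.067 -0.04 0; 0.085 0.118 -0.089 -0.06 0; 0.085 0.147 -0.111 -0.08 0")

```text
clock: 0.93
ee_pos: [0.4958, 0.3689, 0.151]
ee_rot: [0.999, 0.039, -0.0, 0.0]
wrist_force: [-0.2, 1.0, -0.4]
gripper_width: 0.0852
grasp_force: 0.0
```

Request:
arm_command(steps="0.085 0 0 -0.03 0; 0.085 0 0 -0.06 0; 0.085 0 0 -0.06 0; 0.085 0 0 -0.06 0")

```text
clock: 1.27
ee_pos: [0.4942, 0.3692, 0.0904]
ee_rot: [0.999, 0.039, -0.001, 0.002]
wrist_force: [0.6, 0.9, 0.9]
gripper_width: 0.085
grasp_force: 0.0
```

Request:
arm_command(steps="0.085 0.001 0 -0.03 0; 0.085 0.001 0 -0.06 0; 0.085 0.001 0 -0.081 0; 0.085 0.001 0 -0.081 0; 0.065 0.001 0 -0.081 0")

```text
clock: 1.68
ee_pos: [0.4963, 0.3714, 0.0124]
ee_rot: [0.999, 0.04, 0.001, -0.0]
wrist_force: [0.4, 0.3, 0.9]
gripper_width: 0.0746
grasp_force: 0.0
```

Request:
arm_command(steps="0.05 0 0 0 0; 0.05 0 0 0 0; 0.05 0 0 0 0; 0.05 0 0 0 0; 0.05 0 0 0 0")

```text
clock: 2.1
ee_pos: [0.497, 0.3716, 0.0144]
ee_rot: [0.999, 0.04, 0.002, -0.001]
wrist_force: [-1.1, -0.9, 6.8]
gripper_width: 0.0573
grasp_force: 51.1
```

Request:
arm_command(steps="0.05 0 0 0.03 0; 0.05 0 0 0.065 0; 0.05 0 0 0.1 0; 0.05 0 0 0.135 0; 0.05 0 0 0.17 0")

```text
clock: 2.52
ee_pos: [0.4954, 0.3703, 0.1839]
ee_rot: [0.999, 0.039, 0.0, -0.001]
wrist_force: [1.0, 0.3, -2.8]
gripper_width: 0.0569
grasp_force: 50.0
```

Request:
arm_command(steps="0.05 0 -0.02 0.01 0; 0.05 0 -0.02 0.02 0; 0.05 0 -0.02 0.02 0")

```text
clock: 2.77
ee_pos: [0.4965, 0.3506, 0.2048]
ee_rot: [0.999, 0.039, 0.002, -0.003]
wrist_force: [0.0, 0.3, -2.6]
gripper_width: 0.0573
grasp_force: 50.1
```

```bash
python3 - <<'E'
from h import *
s=sense();print(s['ee_pos'],s['ee_rot'],s['wrist_force'],s['wrist_torque'],s['grasp_force'],s['gripper_width'])
b,e=snap('side','s2.png')
E
```

```text
[0.49653492 0.35064128 0.20478075] [ 0.99924114  0.0387994   0.00233499 -0.00250844] [ 0.04015727  0.25790083 -2.59238578] [ 0.07988383 -0.06360486  0.0095912 ] 50.13907849788666 0.05725862917609777
```

View pics/s2.png

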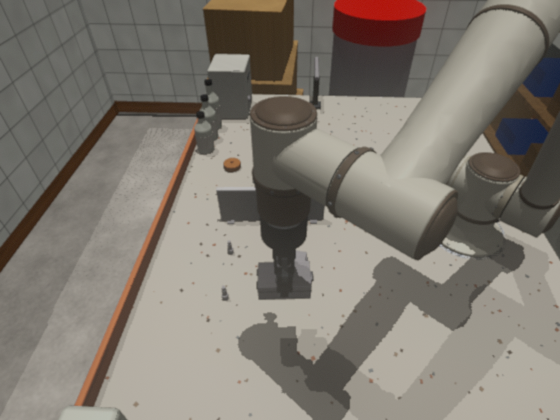

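Request:
arm_command(steps="0.05 0.002 -0.02 0 0; 0.05 0.005 -0.052 0 0; 0.05 0.008 -0.085 0 0; 0.05 0.011 -0.12 0 0; 0.05 0.015 -0.155 0 0")

```text
clock: 3.23
ee_pos: [0.5098, 0.1937, 0.1993]
ee_rot: [0.999, 0.04, -0.001, 0.001]
wrist_force: [1.2, -0.2, -2.1]
gripper_width: 0.057
grasp_force: 50.1
```

Request:
arm_command(steps="0.05 0.003 -0.035 0 0; 0.05 0.006 -0.07 0 0; 0.05 0.009 -0.105 0 0; 0.05 0.012 -0.14 0 0; 0.05 0.015 -0.175 0 0")

```text
clock: 3.65
ee_pos: [0.5249, 0.0186, 0.1995]
ee_rot: [0.999, 0.039, -0.001, 0.0]
wrist_force: [-0.0, 0.1, -2.6]
gripper_width: 0.057
grasp_force: 50.1
```

Request:
arm_command(steps="0.05 0.003 -0.035 0 -0.04; 0.05 0.006 -0.07 0 -0.08; 0.05 0.009 -0.105 0 -0.12; 0.05 0.012 -0.14 0 -0.16; 0.05 0.015 -0.175 0 -0.197")

```text
clock: 4.07
ee_pos: [0.54, -0.1562, 0.1994]
ee_rot: [0.998, -0.06, -0.001, -0.0]
wrist_force: [0.2, 0.3, -2.6]
gripper_width: 0.057
grasp_force: 50.1
```

Request:
arm_command(steps="0.05 0.003 -0.035 -0.01 0; 0.05 0.006 -0.07 -0.03 0; 0.05 0.009 -0.105 -0.05 0; 0.05 0.012 -0.13 -0.07 0; 0.05 0.012 -0.133 -0.07 0")

```text
clock: 4.48
ee_pos: [0.5493, -0.2904, 0.1238]
ee_rot: [0.998, -0.062, -0.006, -0.001]
wrist_force: [-0.7, 0.6, -2.6]
gripper_width: 0.0573
grasp_force: 50.1
```

Request:
arm_command(steps="0.05 0 0 0 0; 0.05 0 0 0 0")

```text
clock: 4.65
ee_pos: [0.5524, -0.2876, 0.1299]
ee_rot: [0.998, -0.06, -0.001, -0.0]
wrist_force: [0.3, 0.3, -1.4]
gripper_width: 0.0571
grasp_force: 50.2
```

```bash
python3 - <<'E'
from h import *
s=sense();print(s['ee_pos'],s['ee_rot'],s['wrist_force'],s['dq'].round(3))
b,e=snap('side');a,d=snap('top');np.savez('b.npz',a=a,d=d,b=b,e=e)
cv2.imwrite('pics/c3.png',np.hstack([cv2.resize(a[140:280,300:440,::-1],None,fx=2.85,fy=2.85),cv2.resize(b[90:230,210:350,::-1],None,fx=2.85,fy=2.85)]))
E
```

```text
[ 0.55243322 -0.28764875  0.12990841] [ 9.98226533e-01 -5.95221553e-02 -9.30866961e-04 -1.85998553e-04] [ 0.28276194  0.33684996 -1.42328904] [ 0.024 -0.034  0.013  0.003 -0.002 -0.001]
```

View pics/c3.png

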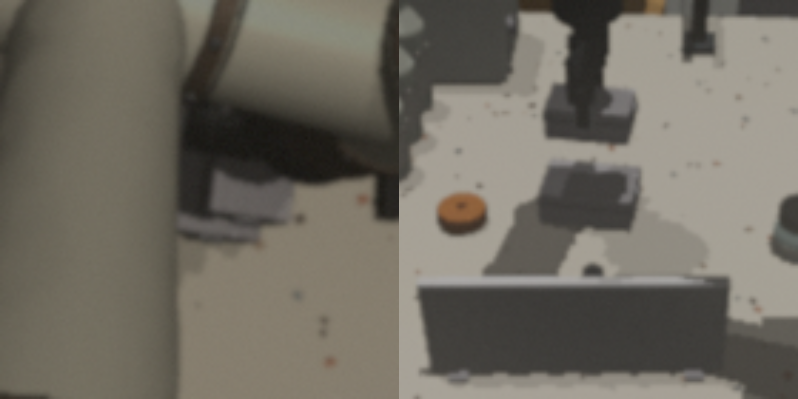

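```bash
cat >> h.py <<'E'
def face(d,xc,yc,zlo,zhi,L,W,yaw):
    """+y face in side view: robust plane line by depth, ends by extents -> box centre (mm), yaw deg"""
    p=pts('side',d); q=p.reshape(-1,3)
    t=np.radians(yaw); ax=np.array([np.cos(t),np.sin(t)]); nn=np.array([-np.sin(t),np.cos(t)])
    r=q[:,:2]-[xc,yc]; a=r@ax; b=r@nn
    ok=(q[:,2]>zlo)&(q[:,2]<zhi)&(abs(a)<L/2+.02)&(abs(b-W/2)<.012)
    V=np.nonzero(ok)[0]//560; a=a[ok]; b=b[ok]
    f=np.polyfit(a,b,1)
    for _ in range(5):
        k=(abs(b-np.polyval(f,a))<.003)&(abs(a)<L/2-.005); f=np.polyfit(a[k],b[k],1)
    k=abs(b-np.polyval(f,a))<.006
    lo=np.median([a[k&(V==v)].min() for v in set(V[k])]);hi=np.median([a[k&(V==v)].max() for v in set(V[k])])
    th=t+np.arctan(f[0]); m=(lo+hi)/2
    c=np.array([xc,yc])+ax*m+nn*np.polyval(f,m)-W/2*np.array([-np.sin(th),np.cos(th)])
    return dict(c=(c*1000).round(1).tolist(),yaw=round(np.degrees(th),2),len=round((hi-lo)*1000,1),n=int(k.sum()))
E
python3 - <<'E'
from h import *
e0=np.load('a.npz')['e'];e=np.load('b.npz')['e']
print('big',face(e0,.554,-.289,.008,.034,.112,.076,-6.8),face(e,.554,-.289,.008,.034,.112,.076,-6.8))
print('mid0',face(e0,.496,.369,.008,.034,.096,.058,4.5))
print('held',face(e,.553,-.288,.122,.148,.096,.058,-6.8))
p=pts('side',e);q=p.reshape(-1,3);w=(abs(q[:,0]-.553)<.06)&(abs(q[:,1]+.27)<.06)&(q[:,2]>.06)&(q[:,2]<.16);print(np.percentile(q[w,2],[1,5,95,99]))
E
```

```text
big {'c': [554.9, -293.1], 'yaw': np.float64(-7.06), 'len': np.float64(105.7), 'n': 200} {'c': [555.3, -292.4], 'yaw': np.float64(-6.81), 'len': np.float64(105.7), 'n': 212}
mid0 {'c': [497.6, 367.4], 'yaw': np.float64(4.6), 'len': np.float64(93.9), 'n': 264}
held {'c': [551.4, -287.6], 'yaw': np.float64(-7.11), 'len': np.float64(92.6), 'n': 185}
[0.11615732 0.11952078 0.15697016 0.1586805 ]
```

Request:
arm_command(steps="0.05 0.003 -0.004 -0.02 0; 0.05 0.003 -0.004 -0.045 0; 0.05 0.003 -0.004 -0.066 0; 0.05 0.003 -0.004 -0.066 0; 0.05 0.003 -0.004 -0.066 0")

```text
clock: 5.17
ee_pos: [0.5558, -0.2907, 0.0652]
ee_rot: [0.998, -0.058, -0.001, 0.0]
wrist_force: [-0.2, 0.0, -2.3]
gripper_width: 0.0572
grasp_force: 50.0
```

Request:
arm_command(steps="0.05 0 0 0 0; 0.05 0 0 0 0")

```text
clock: 5.33
ee_pos: [0.5575, -0.2918, 0.0674]
ee_rot: [0.998, -0.059, 0.002, 0.001]
wrist_force: [-0.8, -0.1, -1.9]
gripper_width: 0.0572
grasp_force: 50.1
```

```bash
python3 - <<'E'
from h import *
s=sense();print(s['ee_pos'],s['ee_rot'],s['wrist_force'])
b,e=snap('side');a,d=snap('top');np.savez('c.npz',a=a,d=d,b=b,e=e)
z=s['ee_pos'][2]-.0135;print(z)
print('held',face(e,.556,-.292,z+.008,z+.034,.096,.058,-6.9),'big',face(e,.554,-.291,.008,.034,.112,.076,-6.9))
cv2.imwrite('pics/c4.png',cv2.resize(b[120:190,230:330,::-1],None,fx=7,fy=7,interpolation=cv2.INTER_CUBIC))
E
```

```text
[ 0.55745809 -0.2917657   0.06743939] [ 9.98271213e-01 -5.87324348e-02  2.16942344e-03  6.16970057e-04] [-0.8315819  -0.13445861 -1.8973978 ]
0.05393938866023168
held {'c': [557.4, -291.7], 'yaw': np.float64(-7.29), 'len': np.float64(92.7), 'n': 155} big {'c': [554.8, -293.0], 'yaw': np.float64(-6.6), 'len': np.float64(107.0), 'n': 199}
```

View pics/c4.png

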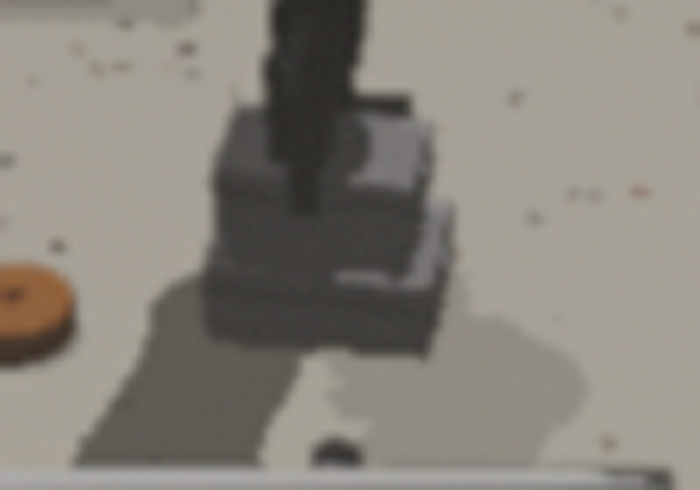

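Request:
arm_command(steps="0.05 -0.002 -0.001 -0.002 0.005; 0.05 -0.002 -0.001 -0.004 0.005; 0.05 -0.002 -0.001 -0.006 0.005; 0.05 -0.002 -0.001 -0.006 0.005; 0.05 -0.002 -0.001 -0.006 0.005")

```text
clock: 5.85
ee_pos: [0.5536, -0.2928, 0.0587]
ee_rot: [0.998, -0.057, -0.0, -0.0]
wrist_force: [-0.7, 0.6, -2.8]
gripper_width: 0.0572
grasp_force: 50.1
```

Request:
arm_command(steps="0.05 0 0 -0.001 0; 0.05 0 0 -0.002 0; 0.05 0 0 -0.002 0")

```text
clock: 6.1
ee_pos: [0.5537, -0.2927, 0.0567]
ee_rot: [0.998, -0.057, -0.0, -0.0]
wrist_force: [-0.6, 0.0, -2.0]
gripper_width: 0.0569
grasp_force: 50.1
```

Request:
arm_command(steps="0.05 0 0 -0.001 0; 0.05 0 0 -0.002 0; 0.05 0 0 -0.002 0")

```text
clock: 6.35
ee_pos: [0.5538, -0.2928, 0.0564]
ee_rot: [0.998, -0.057, 0.0, 0.0]
wrist_force: [-3.1, 2.0, 4.6]
gripper_width: 0.0574
grasp_force: 51.0
```

```bash
python3 - <<'E'
from h import *
b,e=snap('side')
print('held',face(e,.5545,-.2925,.05,.076,.096,.058,-6.9),'big',face(e,.5545,-.2925,.008,.034,.112,.076,-6.9))
E
```

```text
held {'c': [553.7, -292.9], 'yaw': np.float64(-6.09), 'len': np.float64(91.2), 'n': 159} big {'c': [554.4, -292.8], 'yaw': np.float64(-5.97), 'len': np.float64(108.3), 'n': 205}
```

Request:
arm_command(steps="0.05 0 0 0.001 0; 0.057 0 0 0.001 0; 0.062 0 0 0.001 0; 0.075 0 0 0.001 0; 0.085 0 0 0.001 0")

```text
clock: 6.82
ee_pos: [0.5541, -0.2929, 0.0559]
ee_rot: [0.998, -0.057, 0.0, 0.0]
wrist_force: [-0.0, 0.3, 0.7]
gripper_width: 0.0836
grasp_force: 0.0
```

Request:
arm_command(steps="0.085 0 0 0 0; 0.085 0 0 0 0; 0.085 0 0 0.01 0; 0.085 0 0 0.03 0; 0.085 0 0 0.06 0")

```text
clock: 7.23
ee_pos: [0.5521, -0.2922, 0.1145]
ee_rot: [0.998, -0.057, -0.003, -0.001]
wrist_force: [0.6, -1.2, -0.5]
gripper_width: 0.0849
grasp_force: 0.0
```

Request:
arm_command(steps="0.085 0 0 0.035 0; 0.085 0 0 0.07 0; 0.085 0 0 0.1 0; 0.085 -0.005 0.02 0.11 0; 0.085 -0.01 0.05 0.11 0")

```text
clock: 7.65
ee_pos: [0.5456, -0.2445, 0.231]
ee_rot: [0.998, -0.058, 0.005, 0.001]
wrist_force: [1.1, 0.6, -0.4]
gripper_width: 0.0849
grasp_force: 0.0
```

```bash
python3 - <<'E'
from h import *
s=sense();print(s['ee_pos'],s['ee_rot'],s['wrist_force'])
b,e=snap('side','s5.png')
print('mid',face(e,.5545,-.2925,.05,.076,.096,.058,-6.9),'big',face(e,.5545,-.2925,.008,.034,.112,.076,-6.9),'small',face(e,.488,.150,.008,.03,.076,.044,-10))
E
```

```text
[ 0.54562366 -0.24451648  0.23095425] [ 0.99829139 -0.05824421  0.00451538  0.00123749] [ 1.07006716  0.64905232 -0.39212678]
mid {'c': [554.6, -293.0], 'yaw': np.float64(-6.13), 'len': np.float64(93.2), 'n': 194} big {'c': [553.7, -292.8], 'yaw': np.float64(-6.95), 'len': np.float64(108.3), 'n': 201} small {'c': [490.8, 147.8], 'yaw': np.float64(-9.85), 'len': np.float64(70.7), 'n': 162}
```

Request:
arm_command(steps="0.085 -0.003 0.02 0 0; 0.085 -0.008 0.053 0 0; 0.085 -0.013 0.087 0 0; 0.085 -0.018 0.121 0 0; 0.085 -0.023 0.155 0 0")

```text
clock: 8.12
ee_pos: [0.5202, -0.0865, 0.2267]
ee_rot: [0.998, -0.057, 0.0, -0.0]
wrist_force: [0.8, 0.9, -0.1]
gripper_width: 0.0851
grasp_force: 0.0
```

Request:
arm_command(steps="0.085 -0.005 0.034 0 -0.01; 0.085 -0.01 0.068 0 -0.02; 0.085 -0.015 0.102 0 -0.03; 0.085 -0.02 0.136 0 -0.04; 0.085 -0.024 0.17 0 -0.058")

```text
clock: 8.53
ee_pos: [0.4961, 0.0837, 0.2269]
ee_rot: [0.996, -0.086, 0.0, -0.0]
wrist_force: [-0.0, 0.9, -0.6]
gripper_width: 0.0848
grasp_force: 0.0
```

Request:
arm_command(steps="0.085 -0.004 0.034 -0.01 0; 0.085 -0.009 0.069 -0.02 0; 0.085 -0.009 0.069 -0.05 0; 0.085 -0.009 0.069 -0.08 0; 0.085 -0.009 0.069 -0.11 0")

```text
clock: 8.95
ee_pos: [0.4879, 0.1524, 0.1159]
ee_rot: [0.996, -0.085, 0.001, -0.001]
wrist_force: [1.1, -0.5, 0.8]
gripper_width: 0.085
grasp_force: 0.0
```

Request:
arm_command(steps="0.085 0 0 -0.02 0; 0.085 0 0 -0.04 0; 0.085 0 0 -0.04 0; 0.085 0 0 -0.04 0")

```text
clock: 9.28
ee_pos: [0.4876, 0.151, 0.0759]
ee_rot: [0.996, -0.086, -0.001, 0.001]
wrist_force: [0.7, -1.0, 0.6]
gripper_width: 0.0848
grasp_force: 0.0
```

```bash
python3 - <<'E'
from h import *
s=sense();print(s['ee_pos'],s['ee_rot'])
b,e=snap('side','s6.png')
E
```

```text
[0.48762638 0.15103007 0.07589923] [ 9.96331450e-01 -8.55735190e-02 -5.89803415e-04  6.82556695e-04]
```

View pics/s6.png

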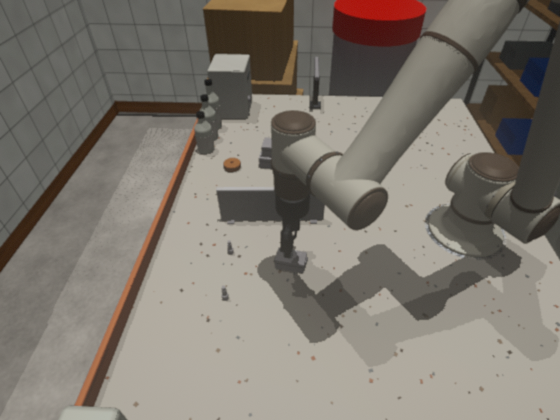

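The gripper stands over the small box (291,260), clear of the divider (270,205) and both extenders. I'll descend and grip.

Request:
arm_command(steps="0.085 0.001 0 -0.025 0; 0.085 0.001 0 -0.05 0; 0.085 0.001 0 -0.065 0; 0.085 0.001 0 -0.065 0; 0.06 0.001 0 -0.065 0", force=40)

```text
clock: 9.75
ee_pos: [0.4897, 0.1517, 0.0122]
ee_rot: [0.996, -0.086, 0.001, -0.0]
wrist_force: [0.3, -0.5, -0.3]
gripper_width: 0.0749
grasp_force: 0.0
```

Request:
arm_command(steps="0.036 0 0 0 0; 0.036 0 0 0 0; 0.036 0 0 0 0; 0.036 0 0 0 0; 0.036 0 0 0 0")

```text
clock: 10.17
ee_pos: [0.4896, 0.1516, 0.0129]
ee_rot: [0.996, -0.086, 0.001, -0.001]
wrist_force: [-1.0, -1.2, 6.1]
gripper_width: 0.0431
grasp_force: 42.4
```

Request:
arm_command(steps="0.036 0 0 0 0; 0.036 0 0 0 0; 0.036 0 0 0.01 0; 0.036 0 0 0.04 0; 0.036 0 0 0.07 0")

```text
clock: 10.58
ee_pos: [0.4878, 0.1507, 0.0816]
ee_rot: [0.996, -0.086, -0.001, 0.001]
wrist_force: [1.0, 0.6, -2.2]
gripper_width: 0.0434
grasp_force: 41.4
```

Request:
arm_command(steps="0.036 0 0 0.035 0; 0.036 0 0 0.07 0; 0.036 0 0 0.105 0; 0.036 0 0 0.13 0; 0.036 0.002 -0.02 0.14 0")

```text
clock: 11.0
ee_pos: [0.4928, 0.1337, 0.2268]
ee_rot: [0.996, -0.084, 0.005, -0.003]
wrist_force: [1.1, -0.5, -2.1]
gripper_width: 0.0432
grasp_force: 41.4
```

Request:
arm_command(steps="0.036 0.005 -0.033 0 0; 0.036 0.01 -0.066 0 0; 0.036 0.015 -0.099 0 0; 0.036 0.02 -0.132 0 0; 0.036 0.025 -0.165 0 0")

```text
clock: 11.42
ee_pos: [0.5153, -0.0352, 0.222]
ee_rot: [0.996, -0.086, 0.001, -0.0]
wrist_force: [0.4, 0.1, -1.2]
gripper_width: 0.0429
grasp_force: 41.4
```

Request:
arm_command(steps="0.036 0.005 -0.033 0 0.012; 0.036 0.01 -0.066 0 0.024; 0.036 0.015 -0.099 0 0.036; 0.036 0.02 -0.132 0 0.048; 0.036 0.025 -0.165 0 0.058")

```text
clock: 11.83
ee_pos: [0.5403, -0.2002, 0.2219]
ee_rot: [0.998, -0.057, 0.0, -0.0]
wrist_force: [0.9, 0.6, -1.7]
gripper_width: 0.0432
grasp_force: 41.4
```

Request:
arm_command(steps="0.036 0.005 -0.033 0 0; 0.036 0.01 -0.066 0 0; 0.036 0.013 -0.087 -0.02 0; 0.036 0.013 -0.093 -0.045 0; 0.036 0.013 -0.093 -0.075 0")

```text
clock: 12.25
ee_pos: [0.5544, -0.2941, 0.1472]
ee_rot: [0.998, -0.058, 0.002, 0.0]
wrist_force: [0.1, 0.3, -2.3]
gripper_width: 0.0427
grasp_force: 41.4
```

Request:
arm_command(steps="0.036 0 0 -0.01 0; 0.036 0 0 -0.015 0; 0.036 0 0 -0.015 0; 0.036 0 0 -0.015 0; 0.036 0 0 -0.015 0")

```text
clock: 12.67
ee_pos: [0.5551, -0.2917, 0.1333]
ee_rot: [0.998, -0.056, 0.002, 0.001]
wrist_force: [0.9, 0.4, -1.2]
gripper_width: 0.0433
grasp_force: 41.4
```

```bash
python3 - <<'E'
from h import *
s=sense();print(s['ee_pos'],s['ee_rot'],s['wrist_force'],s['dq'].round(3))
b,e=snap('side','s7.png')
z=s['ee_pos'][2]-.0129;print('bottom',z)
print('held',face(e,.5545,-.2925,z+.008,z+.03,.076,.044,-6.5),'mid',face(e,.5545,-.2925,.05,.076,.096,.058,-6.6),'big',face(e,.5545,-.2925,.008,.034,.112,.076,-6.9))
E
```

```text
[ 0.55513203 -0.29170733  0.13333486] [ 9.98410839e-01 -5.63179937e-02  1.93525961e-03  5.78551492e-04] [ 0.89033578  0.37570477 -1.22672635] [-0.002 -0.002 -0.005 -0.003  0.003  0.   ]
bottom 0.1204348614805858
held {'c': [556.3, -291.8], 'yaw': np.float64(-5.38), 'len': np.float64(73.4), 'n': 108} mid {'c': [554.9, -292.9], 'yaw': np.float64(-5.8), 'len': np.float64(93.3), 'n': 179} big {'c': [554.2, -292.9], 'yaw': np.float64(-6.43), 'len': np.float64(108.4), 'n': 205}
```

Request:
arm_command(steps="0.036 -0.001 -0.001 -0.006 0; 0.036 -0.001 -0.001 -0.012 0; 0.036 -0.001 -0.001 -0.018 0; 0.036 -0.001 -0.001 -0.022 0; 0.036 -0.001 -0.001 -0.022 0")

```text
clock: 13.13
ee_pos: [0.5519, -0.2924, 0.1073]
ee_rot: [0.998, -0.057, -0.001, -0.0]
wrist_force: [0.3, 0.3, -2.1]
gripper_width: 0.0432
grasp_force: 41.4
```

Request:
arm_command(steps="0.036 0 0 0 0; 0.036 0 0 0 0; 0.036 0 0 0 0; 0.036 0 0 0 0; 0.036 0 0 0 0")

```text
clock: 13.55
ee_pos: [0.5529, -0.2928, 0.1092]
ee_rot: [0.998, -0.057, 0.0, 0.0]
wrist_force: [-0.7, 0.5, -1.2]
gripper_width: 0.0435
grasp_force: 41.4
```

```bash
python3 - <<'E'
from h import *
s=sense();print(s['ee_pos'],s['ee_rot'],s['wrist_force'],s['dq'].round(3))
b,e=snap('side')
z=s['ee_pos'][2]-.0129;print('bottom',z)
print('held',face(e,.5545,-.2925,z+.008,z+.03,.076,.044,-6.5),'mid',face(e,.5545,-.2925,.05,.076,.096,.058,-6.6))
q=pts('side',e).reshape(-1,3);w=(abs(q[:,0]-.5545)<.035)&(abs(q[:,1]+.2707)<.006);zz=np.sort(q[w,2]);print(zz[(zz>.085)&(zz<.15)][[0,3,-4,-1]])
cv2.imwrite('pics/c8.png',cv2.resize(b[105:185,230:330,::-1],None,fx=7,fy=7,interpolation=cv2.INTER_CUBIC))
E
```

```text
[ 0.55294475 -0.29279245  0.10921934] [ 9.98381923e-01 -5.68637094e-02  2.25653996e-04  5.72005858e-05] [-0.72776725  0.52763157 -1.2079231 ] [ 0.001 -0.001 -0.001 -0.001 -0.001 -0.   ]
bottom 0.09631934252203456
held {'c': [555.3, -292.9], 'yaw': np.float64(-5.53), 'len': np.float64(72.2), 'n': 114} mid {'c': [555.1, -293.2], 'yaw': np.float64(-5.01), 'len': np.float64(93.3), 'n': 183}
[0.09681308 0.0970794  0.13930448 0.14699399]
```

View pics/c8.png

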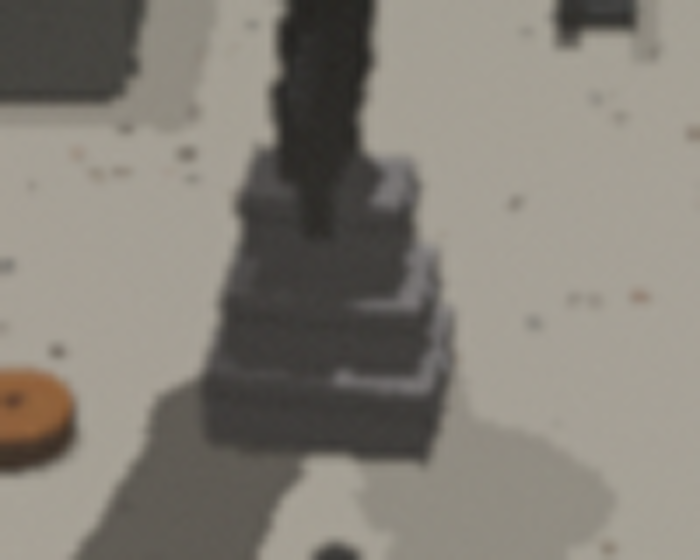

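The held small box (325,240) sits centred and square over the middle box (330,340) and big box (325,410). The gap is about 14.5 mm and the arm is still.

```bash
python3 -c "
from workcell import *
print(sign_off())"
```

```text
the job is handed in; nothing more can be done
None
```

The job is handed in at about 13.6 s: the middle box is released on the big box's lid, centred to about 1 mm, and the small box is held still, level and square about 14.5 mm above it; I noticed no bump or touch along the way, but I didn't re-measure the other items on the shelf.

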